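Set the seat track back to the customer's notch

ROBOT

A 6-joint arm with a two-finger parallel gripper is mounted at the origin on the work surface. World frame = base frame: x ahead of the robot, y to its left, z up, the work surface at z = 0. Lengths are in mm, angles in rad, forces in N, time in s.
With the tool pointing down it reaches from about 250 to 775 mm from the base axis. Payload 4 kg.
Tool frame: the origin (TCP) lies between the finger pads; the fingertips stand 19 mm ahead of it and the grasp point (between the pads) is the TCP; z points along the fingers, x is the direction in which the jaws open and shut, and the axes are right-handed (so a half turn about z gives the same grasp; the last joint's range is limited). The gripper opens to 85 mm and grips with 20 to 120 N. Pads are 22 mm wide; open, the fingers measure 114 mm over their backs; the gripper's body (76 mm by 85 mm) begins 54 mm behind the grasp point. The pads swing forward as they close: fully open they stand 13 mm farther back than shut.
Start: joints at [1.046, 0.087, 1.371, -0, 1.684, -0.103], TCP at [225.181, 501.806, 250.341] pointing down, gripper open.
Joint ranges: [-3.1, 3.1], [-0.76, 2.03], [0.27, 2.55], [-1.08, 4.22], [0.17, 2.65], [-2.57, 2.57]. Speed limits (rad/s): [2.79, 2.79, 3.14, 3.14, 3.14, 3.14].

INTERFACE

Orientations are given as a unit quaternion [x, y, z, w].
In Python, from bench import arm, capture, job gives the robot as it stands.
- The arm moves only by the shell command python3 -m creep 'ROWS' [OPENING] [FORCE]. ROWS is JSON, one flat list of numbers, 6 for each row, row after row: the shift along the tool's x, y, z in cm, then the turn, a rotation vector about the tool's x, y, z in degrees. A call has 1 to 12 rows; each row is the pose to reach, as a shift and turn from the pose commanded when the call began, along the tool's axes at that moment; what a row does not reach only later rows make up. A row lasts 1/10 s, in which the tool goes at most 50 mm and 8.59 degrees, less where a joint would pass 70% of its speed; a pose out of reach is approached as far as the arm can. A call with a gripper value outside its range is refused whole. OPENING is the finger opening in cm, from 0 to 8.54, set as the call begins (- or left out, the last holds). The fingers move at their own pace and stop on an object; FORCE is the grip in N (left out, the last holds). Time passes only in rows, so rows that repeat a pose let the fingers close. It gives the time, the measured TCP pose, the force and the opening at its end, in the units of the state.
- arm.get_state(): the state, without advancing time (a new reading comes with each control period).
- capture(name): name is "scene" or "top" or "wrist"; returns a dict with "color" (480x640x3 uint8, blue, green, red), "fx", "fy", "cx", "cy" (pixels), "world_from_camera" (4x4, takes a point from camera to world coordinates); the wrist camera has in their place "hand_eye" (4x4, takes a point from camera to tool coordinates, whose origin is the TCP and whose axes are the tool frame's). Camera axes: x right, y up, looking along -z (the intrinsics and any distortion apply to the point x, -y, -z); pixel columns grow to the right and rows downward; lengths in mm; the calibration is good to about 2 mm. The wrist camera is an equidistant fisheye: a pixel r from the principal point sees the ray r / f radians off the axis. A picture is of the moment at which its call begins: read the wrist's pose just before it. There is no depth.
- job.finish_job(): hands the job in, once; it reports no verdict.
The state is a dict: "clock": time; "q": joint angles; "joint_vel": joint speeds; "joint_efforts": joint torques, N m; "tcp_pos": TCP position; "tcp_rot": TCP orientation; "force": force on the tool from outside, world axes, zero at the start; "torque": the same for the moment, N m; "gripper_width": finger opening in mm.
Only numpy, scipy, OpenCV 4.12 (cv2) and the standard library are available. Lean on these libraries where they do the work, as an engineer would, in place of code of your own. Each camera call takes 0.05 s, during which the arm holds its last target. There are 200 camera calls.

TASK

Put the car seat track back to the customer's setting: hold up the red release bar, slide the blue carriage along the rail to the yellow marker, and let go of the bar so that the carriage is properly latched, bar fully down, in the notch nearest the marker. If the bar stays part-way up, the latch is resting between two notches, so ease the carriage along until it drops in. Be gentle: never force the latch against the notches, and leave the other things on the desk alone.

Things in the scene. Friction and masses are not known exactly. Their poses are not given: they have to be found in the camera images.
- rail: steel C-section seat rail fixed to the desk, 60 mm wide, 400 long, 40 high. Origin: on the desk, on its centre line; y runs along the rail from the carriage's start towards the marker, z up. Inside is a hidden notched strip: notches 10 mm wide, 25 mm apart, flat land between. Where the notches near the marker lie is unknown, differs at each start and is not in step with the starting notch
- carriage (a joint): travel of the blue carriage along the rail's +y, m: 0 at its starting notch (100 mm along -y from the rail's origin), up to 0.225. Sliding it takes 3 to 6 N with the latch held clear, 8 to 12 N with the latch dragging on the land between notches; it stays where it is left
- release_bar (a joint): height of the release bar, m: 0 fully down (latched; the carriage then has about 1.5 mm play each way), 0.010 when the latch rests on the land between two notches (not latched), 0.018 at its upper stop. The latch clears the notches above 0.010. It moves straight up and down on the carriage; a spring pulls it down with 8 N (down) to 11 N (fully up)
- bar_grip (a point): middle of the red round grip of the release bar: 12 mm thick, 92 mm long, level, lying ACROSS the rail (along the rail's x), on a thin upright rod 40 mm to each side of its middle. 118 mm above the desk when down, 47 mm free under it, open on both sides along the rail: pinch it from above, closing along the rail. It moves with the carriage
- pointer (a point): middle of the blue carriage block (100 mm across the rail, 80 along it, 22 thick, its top 65 mm above the desk); 54 mm above the desk, straight under the middle of the bar. A white line on each of its two sides marks the same place along the rail
- marker_mid (a point): place of the yellow marker clip: a point on the rail's centre line 54 mm above the desk, midway between the clip's two yellow tongues, which stand out from both sides of the rail (8 mm wide, 32 mm above the desk, reaching 75 mm from the centre line). Fixed; the carriage passes over it. Axes as the rail's. 100 to 190 mm along the rail from the carriage's start
- latch: hidden latch tooth, 7 mm wide along the rail, fixed to the release bar and moving up and down with it, inside the rail under the carriage. Origin on the rail's centre line, straight under the pointer, at desk height when the bar is down. More than 22 N between it and the notches harms it
- wrench: open-ended wrench, 170 mm long, lying beside the rail on the robot's side; a bystander. Origin at its underside
- socket: small steel socket, 26 mm across, 32 mm tall, standing beyond the rail; a bystander. Origin at its underside
- glasses_case: black glasses case, 65 x 150 x 32 mm, lying beyond the rail; a bystander. Origin at its underside
- mug: blue mug, 80 mm across, 92 mm tall, to the robot's left; a bystander. Origin at its underside
- grease_jar: white jar with a red lid, 70 mm across, 70 mm tall, to the robot's right; a bystander. Origin at its underside
- bolt_tray: orange tray, 160 x 110 x 40 mm, to the robot's left; a bystander. Origin at its underside
- screwdriver: screwdriver lying to the robot's right; a bystander. Origin at its underside

How it is judged (in metres and radians):
On the way, in this order (a step that is already met when the one before it is completed fails the run):
1. the release bar is lifted clear of the starting notch (value of joint release_bar above 0.0105 m), for 0.1 s.
2. the carriage comes within 30 mm of the marker with the bar still up (y of pointer in the frame of marker_mid between -0.03 and 0.03 m and value of joint release_bar above 0.008 m), for 0.05 s.
At the end, for the whole second after the job is handed in: The carriage is latched in the notch nearest the marker: its middle within 18 mm of the marker along the rail, the release bar fully down (within 3 mm), the carriage at rest and let go (y of pointer in the frame of marker_mid between -0.018 and 0.018 m and value of joint release_bar below 0.003 m and velocity of joint carriage between -0.01 and 0.01 m/s); the robot touches nothing.
It fails at once if the latch is forced: more than 22 N between the latch and the rail's notches (contact force between latch and rail above 22 N).
It fails at once if a bystander is moved by more than 20 mm (distance of any of wrench, socket, glasses_case, mug, grease_jar, bolt_tray, screwdriver from where it was at the start of the episode above 0.02 m).
It also fails if it takes over 45 s, if anything falls off the work surface, if the arm or the gripper's body presses on something with over 40 N, if the wrist force passes 120 N, or if a joint passes its speed limit or range.

## Working session

There is one attempt and no reset: what is moved stays moved. The work goes in short steps, Python scripts to look and compute and a shell command to move; the robot and the scene stay as the last step left them, time stands still between calls to the robot, and variables do not carry over. Pictures are saved under pics/ and viewed, about 8 in all and at most 12, crops included, and the job is handed in when it is done.

```bash
mkdir -p pics; ls; python3 - <<'E'
from bench import arm,capture
import cv2
s=arm.get_state();print({k:s[k] for k in('clock','tcp_pos','tcp_rot','force','gripper_width')})
for n in("scene","top"):
    c=capture(n);cv2.imwrite(f"pics/{n}0.png",c["color"]);print(n,c["fx"],c["fy"],c["cx"],c["cy"],c["world_from_camera"], [k for k in c])
E
```

```text
pics
{'clock': 0.0, 'tcp_pos': array([224.933626  , 501.38220154, 249.1017532 ]), 'tcp_rot': array([ 8.39469817e-01,  5.43405095e-01, -1.03536153e-03,  5.07202627e-04]), 'force': array([-0.34612113,  0.33726353, -0.38122229]), 'gripper_width': 85.16368186027346}
scene 519.8209235340236 519.8209235340236 318.36833243031765 234.61976832735442 [[ 3.87000484e-02 -7.57450118e-01  6.51745061e-01  1.30702993e+03]
 [ 9.99059010e-01  4.21104223e-02 -1.03830286e-02  2.71297139e+00]
 [-1.95806335e-02  6.51533599e-01  7.58367041e-01  1.01574662e+03]
 [ 0.00000000e+00  0.00000000e+00  0.00000000e+00  1.00000000e+00]] ['color', 'fx', 'fy', 'cx', 'cy', 'world_from_camera']
top 563.3998776280107 563.3998776280107 320.54774005787937 241.90400095647541 [[ 2.85965388e-02  9.98092313e-01 -5.47172121e-02  4.43873373e+02]
 [-9.99585628e-01  2.83734587e-02 -4.84962857e-03  6.23103231e+00]
 [-3.28786044e-03  5.48332214e-02  9.98490114e-01  1.33581607e+03]
 [ 0.00000000e+00  0.00000000e+00  0.00000000e+00  1.00000000e+00]] ['color', 'fx', 'fy', 'cx', 'cy', 'world_from_camera']
```

View pics/top0.png

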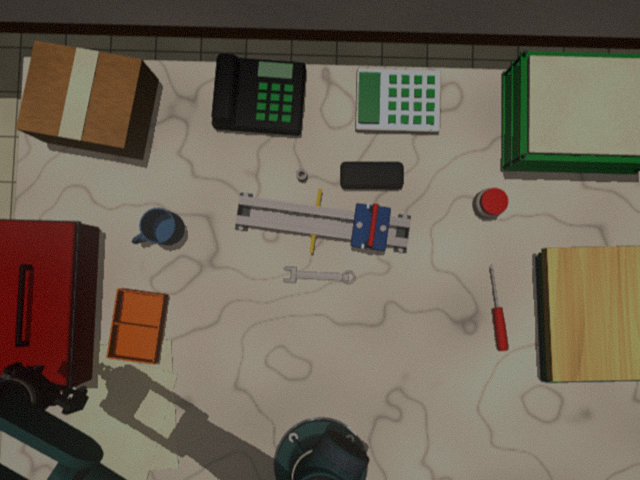

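View pics/scene0.png

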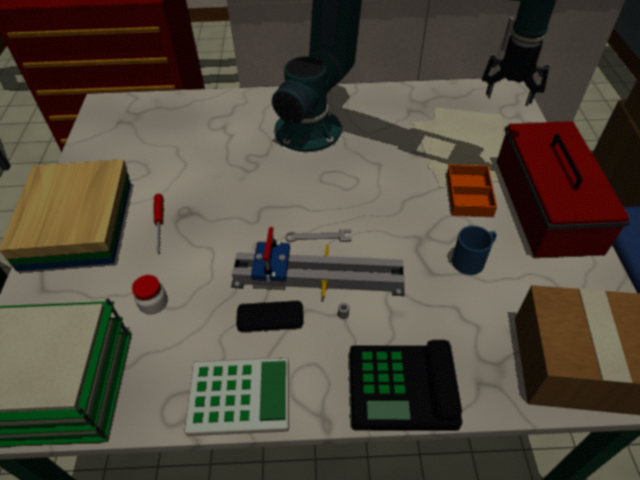

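The top view shows the rail from about (237,211) to (409,232). The carriage is at (371,228), with the red bar along (375,207)–(372,246). The yellow tongues are at (320,192) and (313,252). I'll enlarge this area.

```bash
python3 - <<'E'
import cv2
i=cv2.imread("pics/top0.png")[175:275,225:425]
cv2.imwrite("pics/topc.png",cv2.resize(i,None,fx=4,fy=4,interpolation=cv2.INTER_CUBIC))
E
```

```text
(no output)
```

View pics/topc.png

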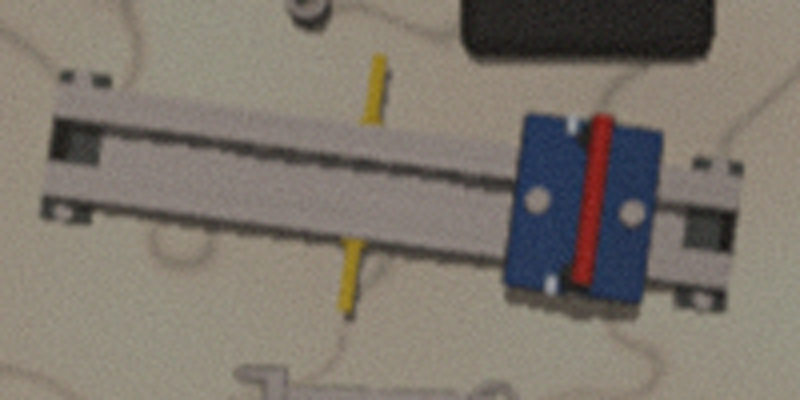

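The crop shows the bar from (602,116) to (581,285). The carriage top corners are (527,115), (662,132), (642,304) and (505,287), and the tongue tips are (379,56) and (346,312). The rail's far edge runs (62,90)–(742,165) and its near edge (42,200)–(725,308). Next I'll convert these to positions.

```bash
cat >h.py <<'E'
import numpy as np
from scipy.spatial.transform import Rotation as R
F=563.3998776;CX,CY=320.5477,241.904
T=np.array([[2.85965388e-02,9.98092313e-01,-5.47172121e-02,443.873373],[-9.99585628e-01,2.83734587e-02,-4.84962857e-03,6.23103231],[-3.28786044e-03,5.48332214e-02,9.98490114e-01,1335.81607],[0,0,0,1]])
def top(u,v,z):
    d=T[:3,:3]@[(u-CX)/F,-(v-CY)/F,-1]; return T[:3,3]+d*(z-T[2,3])/d[2]
def crop(u,v,z): return top((u+.5)/4-.5+225,(v+.5)/4-.5+175,z)
E
python3 - <<'E'
from h import *
from bench import arm
np.set_printoptions(precision=1,suppress=True)
b=[crop(602,116,122),crop(581,285,122)];t=[crop(379,56,32),crop(346,312,32)]
k=[crop(*p,65) for p in((527,115),(662,132),(642,304),(505,287))]
print("bar",b,np.linalg.norm(b[0]-b[1]),sum(b)/2)
print("tong",t,np.linalg.norm(t[0]-t[1]),sum(t)/2)
print("car",k,sum(k)/4,[np.linalg.norm(k[i]-k[i-1]) for i in range(4)])
ang=lambda v:np.degrees(np.arctan2(v[1],v[0]))
print("angles of x axis",ang(b[0]-b[1]),ang(t[0]-t[1]),ang(k[0]-k[3]+k[1]-k[2]),"y",ang(k[0]-k[1]+k[3]-k[2]))
e=crop(62,82,40)-crop(742,165,40);print("rail",ang(e),np.linalg.norm(e))
d=sum(t)/2-sum(k)/4;print("dist",d,np.linalg.norm(d[:2]))
s=arm.get_state();print(s['tcp_pos'],R.from_quat(s['tcp_rot']).as_matrix(),s['q'])
E
```

```text
bar [array([ 596.7, -103.6,  122. ]), array([504.8, -94.4, 122. ])] 92.33326171641873 [550.8 -99.  122. ]
tong [array([639.5,  18.8,  32. ]), array([489.9,  33.7,  32. ])] 150.39014657936627 [564.7  26.3  32. ]
car [array([603.3, -66.3,  65. ]), array([ 595.7, -142.9,   65. ]), array([ 498. , -133.8,   65. ]), array([505.4, -56.3,  65. ])] [550.6 -99.8  65. ] [np.float64(98.41641377026774), np.float64(77.03186410113818), np.float64(98.21468166879322), np.float64(77.83107913181337)]
angles of x axis -5.7055803288480265 -5.652086972798333 -5.575174229147358 y 84.47115754350061
rail 84.62191717436073 395.91026778106124
dist [ 14.1 126.1 -33. ] 126.8833675325467
[225.  501.4 249.2] [[ 0.4  0.9 -0. ]
 [ 0.9 -0.4 -0. ]
 [-0.  -0.  -1. ]] [ 1.   0.1  1.4 -0.   1.7 -0.1]
```

The sizes agree: bar 92 mm, tongues 150 mm, carriage 98×77 mm. The rail's y axis points at 84.4°, the bar is at (551,−99), and the marker is about 127 mm along from the carriage. The full shift in the tool frame is (−41.5, 54.3, 5) cm with a −18.6° turn.

```bash
python3 -m creep '[-2,2.6,0.2,0,0,-1, -5,6.5,0.4,0,0,-2, -8,10.5,0.6,0,0,-4, -11,14.4,0.8,0,0,-5, -14,18.3,1,0,0,-7, -17,22.2,1.2,0,0,-8, -20,26.2,1.4,0,0,-10, -23,30.1,1.6,0,0,-12, -26,34,1.8,0,0,-13, -29,38,2,0,0,-14, -31,40.6,2,0,0,-14, -32,42,2,0,0,-14]' 5 40 && python3 - <<'E'
from h import *
from bench import arm
s=arm.get_state();m=R.from_quat(s['tcp_rot']).as_matrix()
print(s['tcp_pos'],s['q'],np.degrees(np.arctan2(m[1,0],m[0,0])), (m.T@(np.array([550.8,-99,170])-s['tcp_pos'])).round(1))
E
```

```text
clock: 1.3
tcp_pos: [478.0, 35.1, 229.4]
tcp_rot: [0.768, 0.64, -0.001, -0.0]
force: [0.6, 0.5, -0.6]
gripper_width: 50.2
[477.96654547  35.07222711 229.4359629 ] [-4.46947433e-02 -6.53149684e-02  1.56593535e+00 -6.79686606e-04
  1.64229002e+00 -1.43448681e+00] 79.6264932400268 [-118.7   95.9   59.4]
```

```bash
python3 -m creep '[-3,2.4,1.5,0,0,-1, -6,4.8,3,0,0,-3, -9,7.2,4.5,0,0,-4, -11,8.9,5.5,0,0,-5, -11.9,9.6,6,0,0,-5, -11.9,9.6,6,0,0,-5, -11.9,9.6,6,0,0,-5]' && python3 - <<'E'
from h import *
from bench import arm,capture
import cv2
s=arm.get_state();m=R.from_quat(s['tcp_rot']).as_matrix()
print(s['tcp_pos'],s['force'],np.degrees(np.arctan2(m[1,0],m[0,0])), (m.T@(np.array([550.8,-99,118])-s['tcp_pos'])).round(1))
c=capture("wrist");cv2.imwrite("pics/w1.png",c["color"]);print(c["fx"],c["cx"],c["cy"],c["hand_eye"])
E
```

```text
clock: 2.0
tcp_pos: [550.6, -95.3, 170.5]
tcp_rot: [0.738, 0.675, 0.0, -0.0]
force: [0.7, 0.1, 0.9]
gripper_width: 49.9
[550.56930366 -95.31719641 170.52362745] [0.67627188 0.10319879 0.92472381] 84.84160634965387 [-3.7  0.6 52.5]
371.64829954431775 321.5092876006797 239.64213097848284 [[ 9.99999719e-01  7.49300791e-04  2.18579250e-05 -2.46156991e-01]
 [ 7.15083546e-04 -9.44774176e-01 -3.27721291e-01 -8.50860586e+01]
 [-2.24911019e-04  3.27721214e-01 -9.44774447e-01 -1.25077883e+02]
 [ 0.00000000e+00  0.00000000e+00  0.00000000e+00  1.00000000e+00]]
```

View pics/w1.png

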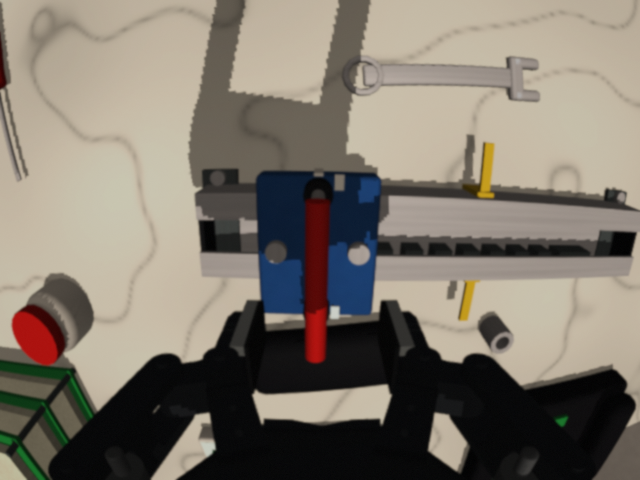

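The wrist view shows the bar at column 316 between the pads at 255 and 388, so it needs only a few mm of correction along the rail. Dark squares are visible in the rail slot at about (385–570, 250) and may be the notches. I'll enlarge that part before descending.

```bash
python3 - <<'E'
import cv2
i=cv2.imread("pics/w1.png")[160:330,370:650]
cv2.imwrite("pics/w1c.png",cv2.resize(i,None,fx=2.96,fy=2.96,interpolation=cv2.INTER_CUBIC)); print(i.shape)
E
python3 -m creep '[-0.1,0,1,0,0,0, -0.3,0.1,2.5,0,0,0, -0.35,0.1,4,0,0,0, -0.35,0.1,5,0,0,0, -0.35,0.1,5.2,0,0,0, -0.35,0.1,5.2,0,0,0]'
```

```text
(170, 270, 3)
clock: 2.65
tcp_pos: [551.1, -99.6, 117.3]
tcp_rot: [0.738, 0.675, -0.0, -0.001]
force: [0.4, 0.0, -0.4]
gripper_width: 49.9
```

View pics/w1c.png

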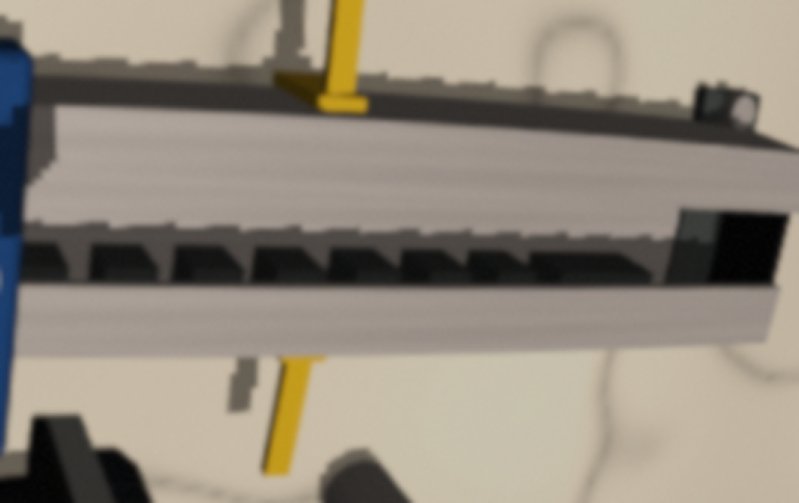

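The crop shows dark blocks in the slot with right edges near x = 158, 243, 325, 400, 465 and 528 (row 283). They are probably the lands between notches. If a plane height gives them a 25 mm pitch, that estimates where the notches are. Then I'll grip the bar.

```bash
python3 - <<'E'
from h import *
np.set_printoptions(precision=1,suppress=True)
H=np.array([[9.99999719e-01,7.49300791e-04,2.18579250e-05,-.246],[7.15083546e-04,-9.44774176e-01,-3.27721291e-01,-85.086],[-2.24911019e-04,3.27721214e-01,-9.44774447e-01,-125.078],[0,0,0,1]])
m=R.from_quat([.738,.675,0,0]).as_matrix();P=np.array([550.57,-95.32,170.5])
def w(x,y,h):
    u,v=370+x/2.963,160+y/2.963
    a,b=u-321.51,v-239.64;r=np.hypot(a,b);t=r/371.65
    d=np.array([np.sin(t)*a/r,-np.sin(t)*b/r,-np.cos(t)])
    d=m@(H[:3,:3]@d);o=P+m@H[:3,3];return o+d*(h-o[2])/d[2]
M=np.array([564.7,26.3,32]);y=np.array([.0967,.9953,0]);x=np.array([.9953,-.0967,0])
f=lambda p:np.array([(p-M)@x,(p-M)@y])
for h in(0,10,15,20,25,30,40):
    e=np.array([f(w(q,283,h)) for q in(158,243,325,400,465,528)]);print(h,"across",e[:,0],"along",e[:,1],"pitch",np.polyfit(range(6),e[:,1],1)[0])
print("tongues",f(w(348,0,32)),f(w(278,473,32)))
E
python3 -m creep '[0,0,0,0,0,0, 0,0,0,0,0,0, 0,0,0,0,0,0, 0,0,0,0,0,0, 0,0,0,0,0,0, 0,0,0,0,0,0]' 0.6 60
```

```text
0 across [29.3 29.3 29.5 29.6 29.8 30.1] along [-33.1  -5.9  21.8  48.8  74.  100.2] pitch 26.664608523674364
10 across [25.3 25.4 25.5 25.7 25.9 26.1] along [-36.1  -9.9  16.9  43.   67.3  92.6] pitch 25.762491027660637
15 across [23.3 23.4 23.5 23.7 23.9 24.1] along [-37.7 -11.9  14.4  40.1  64.   88.8] pitch 25.311432279653776
20 across [21.4 21.4 21.5 21.7 21.9 22.1] along [-39.2 -13.9  12.   37.2  60.6  85.1] pitch 24.860373531646918
25 across [19.4 19.5 19.6 19.7 19.9 20.2] along [-40.7 -15.9   9.5  34.3  57.3  81.3] pitch 24.409314783640056
30 across [17.4 17.5 17.6 17.8 17.9 18.2] along [-42.3 -17.9   7.1  31.4  54.   77.5] pitch 23.958256035633198
40 across [13.5 13.5 13.6 13.8 14.  14.2] along [-45.3 -21.8   2.1  25.5  47.3  69.9] pitch 23.056138539619482
tongues [-60.7   2.6] [77.1  2.1]
clock: 3.25
tcp_pos: [552.1, -99.7, 119.3]
tcp_rot: [0.738, 0.674, 0.001, 0.001]
force: [0.4, 1.7, 4.8]
gripper_width: 10.0
```

The tongue cross-check is within 2.5 mm, and a 25 mm pitch fits at a height of about 18 mm. That puts the notch nearest the marker at about −10 mm from it. The bar is gripped, so I'll lift gently.

```bash
python3 -m creep '[0,0,-0.2,0,0,0, 0,0,-0.4,0,0,0, 0,0,-0.6,0,0,0, 0,0,-0.8,0,0,0, 0,0,-1,0,0,0, 0,0,-1.2,0,0,0, 0,0,-1.4,0,0,0, 0,0,-1.4,0,0,0, 0,0,-1.4,0,0,0]'
```

```text
clock: 4.15
tcp_pos: [551.9, -99.6, 129.5]
tcp_rot: [0.738, 0.674, 0.0, -0.0]
force: [7.3, 0.4, -8.8]
gripper_width: 10.3
```

```bash
python3 -m creep '[0,0,-0.1,0,0,0, 0,0,-0.2,0,0,0, 0,0,-0.3,0,0,0, 0,0,-0.45,0,0,0, 0,0,-0.45,0,0,0, 0,0,-0.45,0,0,0]'; python3 - <<'E'
from bench import arm,capture
import cv2
s=arm.get_state();print(s['tcp_pos'],s['force'])
c=capture("wrist")["color"];cv2.imwrite("pics/w2.png",c)
E
```

```text
clock: 4.75
tcp_pos: [551.9, -99.6, 133.8]
tcp_rot: [0.738, 0.674, 0.0, -0.001]
force: [6.6, -0.7, -9.0]
gripper_width: 10.0
[551.85228585 -99.63224238 133.76381705] [ 6.64156602 -0.72119623 -8.97470517]
```

View pics/w2.png

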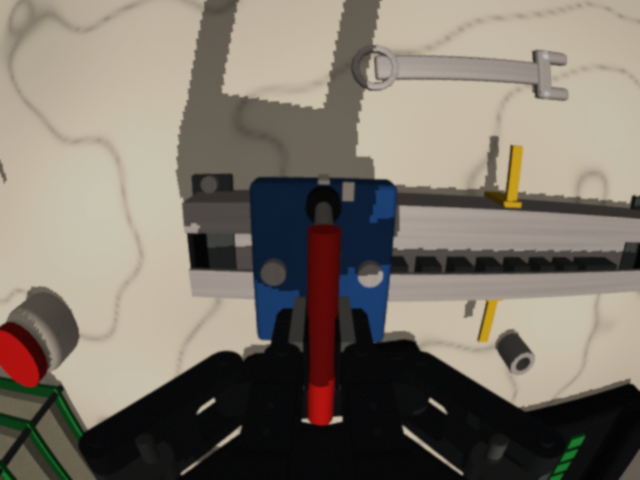

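The bar is held up about 14 mm and the spring load is on the tool. Now I'll slide along the rail, about 118 mm to the notch I expect.

```bash
python3 -m creep '[0.5,0,0,0,0,0, 1.5,0,0,0,0,0, 2.5,0,0,0,0,0, 3.5,0,0,0,0,0, 4.5,0,0,0,0,0, 5.5,0,0,0,0,0, 6.5,0,0,0,0,0, 7.5,0,0,0,0,0, 8.5,0,0,0,0,0, 9.5,0,0,0,0,0, 10,0,0,0,0,0, 10,0,0,0,0,0]'; python3 -m creep '[0.5,0,0,0,0,0, 1,0,0,0,0,0, 1.5,0,0,0,0,0, 1.9,0,0,0,0,0, 1.9,0,0,0,0,0, 1.9,0,0,0,0,0]';python3 - <<'E'
from bench import arm,capture
from h import *
import cv2
s=arm.get_state();p=s['tcp_pos'];print(p,s['force'],"along",(p-[564.7,26.3,0])@[.0967,.9953,0])
a=capture("top")["color"];cv2.imwrite("pics/t3.png",a)
c=capture("wrist")["color"];cv2.imwrite("pics/w3.png",c)
k=lambda i,f:cv2.resize(i,None,fx=f,fy=f,interpolation=cv2.INTER_CUBIC)
o=np.zeros((600,800,3),np.uint8);o[:280]=k(a[180:265,225:425],4)[:280,:800];o[290:600]=k(c[150:305,120:520],2)[:310]
cv2.imwrite("pics/m3.png",o)
E
```

```text
clock: 6.0
tcp_pos: [562.6, -0.8, 134.6]
tcp_rot: [0.738, 0.675, 0.001, 0.002]
force: [11.6, -0.1, -10.0]
gripper_width: 10.1
clock: 6.6
tcp_pos: [564.6, 17.4, 134.7]
tcp_rot: [0.738, 0.674, 0.001, 0.002]
force: [11.1, -2.5, -10.4]
gripper_width: 10.1
[564.60217143  17.42061106 134.69585259] [ 11.13896793  -2.5092711  -10.35493033] along -8.847115829826306
```

View pics/m3.png

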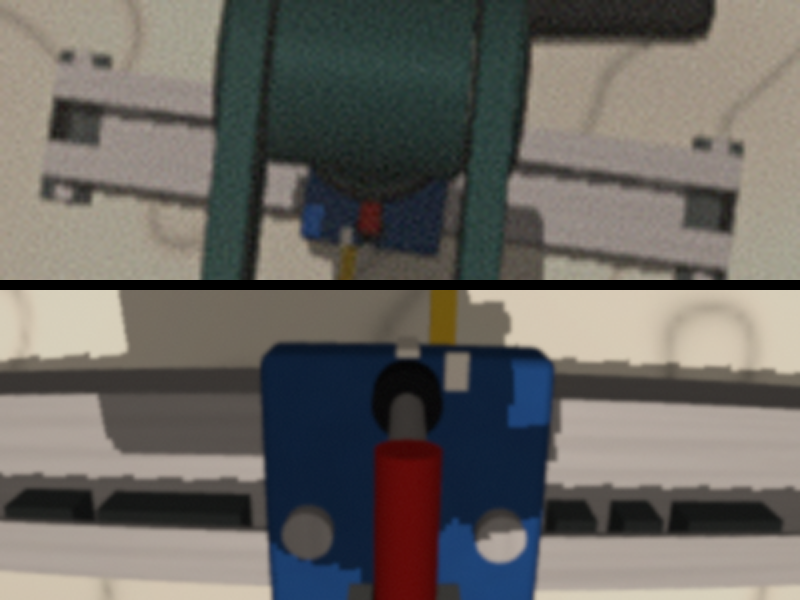

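The composite shows the carriage just short of the marker: its front edges are at 263 and 553, giving a centre of 408 on the white side line, and the tongue is at 443. Block right edges show at 597 and 662 to the right of the carriage. I'll recheck the notch estimate from this closer pose.

```bash
python3 - <<'E'
from h import *
np.set_printoptions(precision=1,suppress=True)
H=np.array([[9.99999719e-01,7.49300791e-04,2.18579250e-05,-.246],[7.15083546e-04,-9.44774176e-01,-3.27721291e-01,-85.086],[-2.24911019e-04,3.27721214e-01,-9.44774447e-01,-125.078],[0,0,0,1]])
from bench import arm
s=arm.get_state();P=s['tcp_pos'];m=R.from_quat(s['tcp_rot']).as_matrix();print(m[:,2])
def w(x,y,h):
    u,v=120+x/2,150+(y-290)/2
    a,b=u-321.51,v-239.64;r=np.hypot(a,b);t=r/371.65
    d=np.array([np.sin(t)*a/r,-np.sin(t)*b/r,-np.cos(t)])
    d=m@(H[:3,:3]@d);o=P+m@H[:3,3];return o+d*(h-o[2])/d[2]
y=np.array([.0967,.9953,0]);x=np.array([.9953,-.0967,0])
f=lambda p:np.array([(p-P)@x,(p-P)@y])
print("rel TCP: car front edge",f(w(263,355,65)),f(w(553,355,65)),"side line",f(w(407,348,60)),"tongue",f(w(443,315,32)))
for h in(14,18,22): print(h,"right edges",[f(w(q,530,h)) for q in(597,662,783)],"left",[f(w(q,523,h)) for q in(5,97)])
E
```

```text
[ 0. -0. -1.]
rel TCP: car front edge [-49.5 -38.2] [-50.   39.6] side line [-50.3   0.4] tongue [-55.8  11.5]
14 right edges [array([24.2, 71.4]), array([24.5, 97.2]), array([ 25.5, 150.6])] left [array([  24.5, -159.7]), array([  23.2, -117.4])]
18 right edges [array([22.4, 70.2]), array([22.7, 95.6]), array([ 23.7, 148.1])] left [array([  22.7, -157.1]), array([  21.5, -115.5])]
22 right edges [array([20.6, 69. ]), array([20.9, 94.1]), array([ 21.8, 145.7])] left [array([  20.9, -154.5]), array([  19.7, -113.6])]
```

Both views agree: the notch is within about 1–2 mm of the current carriage position, and the marker is about 11 mm further on. I'll lower the bar slowly, checking the force at the land height.

```bash
python3 -m creep '[0,0,0.15,0,0,0, 0,0,0.3,0,0,0, 0,0,0.45,0,0,0, 0,0,0.6,0,0,0, 0,0,0.7,0,0,0, 0,0,0.8,0,0,0, 0,0,0.8,0,0,0]'
```

```text
clock: 7.4
tcp_pos: [564.6, 17.4, 127.5]
tcp_rot: [0.739, 0.674, 0.001, 0.003]
force: [10.4, -2.3, -7.7]
gripper_width: 9.8
```

The bar is down to about 8 mm, below the land height, and the spring still pulls with 7.7 N. So the latch is entering the notch and I'll keep lowering.

```bash
python3 -m creep '[0,0,0.15,0,0,0, 0,0,0.3,0,0,0, 0,0,0.45,0,0,0, 0,0,0.6,0,0,0, 0,0,0.7,0,0,0, 0,0,0.7,0,0,0]'
```

```text
clock: 8.0
tcp_pos: [564.6, 17.1, 121.0]
tcp_rot: [0.739, 0.674, 0.001, 0.003]
force: [9.0, -4.3, -6.3]
gripper_width: 10.0
```

```bash
python3 -m creep '[0,0,0.1,0,0,0, 0,0,0.1,0,0,0, 0,0,0.1,0,0,0, 0,0,0.1,0,0,0, 0,0,0.1,0,0,0, 0,0,0.1,0,0,0]' 5; python3 -m creep '[0,0,-1.5,0,0,0, 0,0,-4,0,0,0, 0,0,-7,0,0,0, 0,0,-8,0,0,0, 0,0,-8,0,0,0, 0,0,-8,0,0,0]' ; python3 -m creep '[0,-3,0,0,0,0, 0,-7,-2,0,0,0, 0,-11,-4,0,0,0, 0,-15,-5,0,0,0, 0,-19,-6,0,0,0, 0,-22,-6,0,0,0, 0,-22,-6,0,0,0, 0,-22,-6,0,0,0]'; python3 - <<'E'
from bench import arm,capture
from h import *
import cv2
a=capture("top")["color"];c=capture("scene")["color"]
cv2.imwrite("pics/t4.png",a);cv2.imwrite("pics/s4.png",c)
k=lambda i,f:cv2.resize(i,None,fx=f,fy=f,interpolation=cv2.INTER_CUBIC)
o=np.zeros((600,800,3),np.uint8);o[:340]=k(a[180:265,225:425],4);o[345:600]=k(c[235:299,220:420],4)[:255]
cv2.imwrite("pics/m4.png",o)
E
```

```text
clock: 8.6
tcp_pos: [562.2, 18.8, 120.9]
tcp_rot: [0.738, 0.675, 0.0, -0.0]
force: [0.1, 0.0, 0.9]
gripper_width: 50.5
clock: 9.2
tcp_pos: [561.9, 18.8, 200.1]
tcp_rot: [0.738, 0.675, -0.0, -0.0]
force: [-0.4, 0.8, -0.4]
gripper_width: 50.0
clock: 10.0
tcp_pos: [342.6, 38.6, 259.5]
tcp_rot: [0.738, 0.675, -0.0, -0.0]
force: [-0.1, 0.6, 0.6]
gripper_width: 49.8
```

View pics/m4.png

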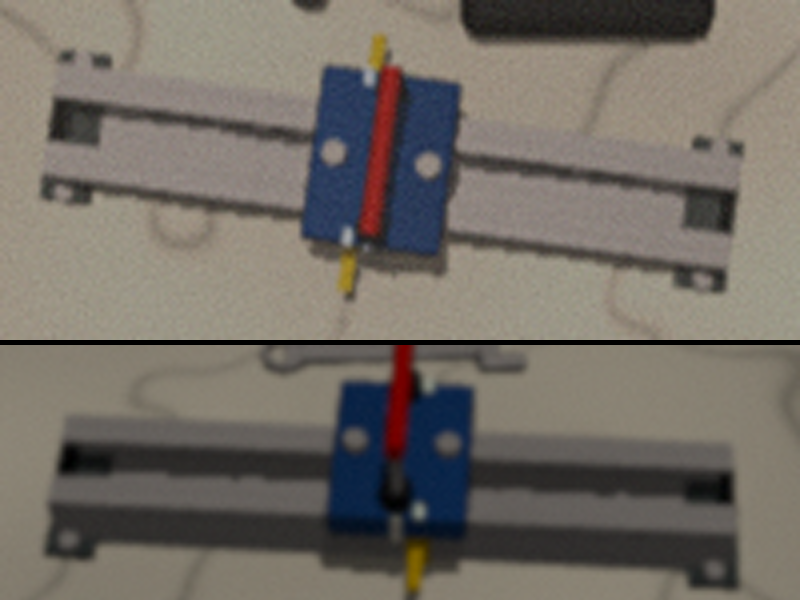

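The carriage is beside the yellow tongues, with its top corners at (325,67), (461,84), (439,252) and (303,236) and the bar from (392,67) to (370,236). As a check on whether the bar is fully down, I'll triangulate the red grip from the two cameras, before and after.

```bash
python3 - <<'E'
from h import *
import cv2
np.set_printoptions(precision=1,suppress=True)
S=np.array([[3.87000484e-02,-7.57450118e-01,6.51745061e-01,1307.02993],[9.99059010e-01,4.21104223e-02,-1.03830286e-02,2.71297139],[-1.95806335e-02,6.51533599e-01,7.58367041e-01,1015.74662],[0,0,0,1]])
K=lambda f,a,b:np.array([[f,0,a],[0,-f,b],[0,0,-1.]])@np.diag([1,1,1])
def Pm(T,f,a,b): return np.array([[f,0,a],[0,f,b],[0,0,1.]])@np.diag([1,-1,-1])@np.linalg.inv(T)[:3]
A,B=Pm(T,F,CX,CY),Pm(S,519.8209,318.3683,234.6198)
def red(n,x0,x1,y0,y1):
    i=cv2.imread(n)[y0:y1,x0:x1].astype(int);m=(i[...,2]>90)&(i[...,2]>2*i[...,1])&(i[...,2]>2*i[...,0])
    m=cv2.moments(m.astype(np.uint8),True);return np.array([m['m10']/m['m00']+x0,m['m01']/m['m00']+y0])
for t,s in(("top0","scene0"),("t4","s4")):
    a,b=red(f"pics/{t}.png",270,420,185,260),red(f"pics/{s}.png",240,340,220,275)
    X=cv2.triangulatePoints(A,B,a.reshape(2,1),b.reshape(2,1));print(t,a,b,(X[:3]/X[3]).T)
k=sum(crop(x,y+20,65) for x,y in((325,67),(461,84),(439,252),(303,236)))/4
print("carriage",k,"rel marker along",(k-[564.7,26.3,0])@[.0967,.9953,0])
E
```

```text
top0 [372.6 224.5] [268.2 241.5] [[551.3 -99.1 119.8]]
t4 [319.6 217.4] [319.6 244.3] [[563.9  16.2 117.4]]
carriage [564.2  14.8  65. ] rel marker along -11.481970467319586
```

```bash
python3 - <<'E'
from bench import job
print(job.finish_job())
E
```

```text
the job is handed in; nothing more can be done
None
```

I held up the release bar, slid the carriage about 117 mm along the rail to the notch nearest the marker, and lowered the bar into it. Then I let go, backed the arm away and handed the job in at about 10 s. The simulator gives no verdict.

**Last checks:**
- **Position:** the carriage sits about 10–11.5 mm short of the marker, within the 18 mm allowed. The next notch along would be about 14 mm past it.
- **Bar down:** the red grip measured 117.4 mm high, against 119.8 mm when latched at the start. It would be about 10 mm higher if the latch were resting between notches. While lowering, the spring kept pulling steadily past the land height, so the latch went into the notch on the first try.
- **Contact:** the force on the tool was near zero once the gripper opened, and the arm ended well clear of everything.
- **Bystanders:** the moves stayed clear of them, but I did not measure their positions afterwards.

**Disagreements:**
- The two cameras placed the marker about 2 mm apart along the rail.
- The gripper read 10 mm on the 12 mm bar.
- There was a sideways force of 7–12 N on the tool while it was gripping, and it disappeared on release.

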